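# Set the blank selector on the tool-store test box by clicks, then start it

### The arm

A 6-joint arm with a two-finger parallel gripper is mounted at the origin on the work surface. World frame = base frame: x ahead of the robot, y to its left, z up, the work surface at z = 0. Lengths are in m, angles in degrees, forces in N, time in s.
With the tool pointing down it reaches from about 0.325 to 0.85 m from the base axis. Payload 15.5 kg.
Tool frame: the origin (TCP) lies at the centre of the arm's flange, where the gripper is bolted on; the fingertips stand 191 mm ahead of it and the grasp point (between the pads) lies 172 mm ahead of it; z points along the fingers, y is the direction in which the jaws open and shut (so a half turn about z gives the same grasp; the last joint's range is limited). The gripper opens to 91 mm and grips with 3 to 60 N. Pads are 32 mm wide; open, the fingers measure 118 mm over their backs; the gripper's body (76 mm by 178 mm) begins 60 mm behind the grasp point.
Start: joints at [-73.367, 28.281, 77.091, -0, 74.628, -5.472], TCP at [0.235, -0.579, 0.405] pointing down, gripper open.
Joint ranges: [-166.48, 166.48], [-47.26, 123.95], [12.59, 153.08], [-70.14, 250.14], [6.76, 159.57], [-176.63, 176.63]. Speed limits (degrees/s): [108.29, 108.29, 147.25, 172.46, 172.46, 172.46].

### API

Orientations are given as a 3x3 rotation matrix whose columns are the frame's x, y, z axes.
In Python, from station import ctrl gives the robot as it stands.
- The arm moves only by the shell command python3 -m handwheel 'ROWS' [FORCE]. ROWS is a JSON object of lists of equal length, an entry for each row: "travel": the shift along the world's x, y, z in mm, a list of three; "delta_rot": the turn, a rotation vector about the world's x, y, z in rad, a list of three; "jaw": the closure, from 0 (fully open) to 1 (shut). A call has 1 to 20 rows; each row shifts and turns the commanded pose from where the row before left it; what a row does not reach is not made up. A row lasts 1/10 s, in which the tool goes at most 50 mm and 8.59 degrees, less where a joint would pass 70% of its speed; a pose out of reach is approached as far as the arm can. A call with a gripper value outside its range is refused whole. The fingers move at their own pace and stop on an object; FORCE is the grip in N (left out, the last holds). Time passes only in rows, so rows that do not move let the fingers close. It gives the time, the measured TCP pose, the force and the opening at its end, in the units of the state.
- ctrl.sense(): the state, without advancing time (a new reading comes with each control period).
- ctrl.snapshot(name): name is "scene" or "top" or "wrist"; returns a dict with "pixels" (400x640x3 uint8, red, green, blue), "intrinsics" (3x3 intrinsics, pixels), "rvec" (rotation vector, rad) and "tvec" (3), from world to camera coordinates, as OpenCV has them. Camera axes: x right, y down, z forward; pixel columns grow to the right and rows downward; lengths in m; the calibration is good to about 2 mm. A picture is of the moment at which its call begins. There is no depth.
- ctrl.finish_job(): hands the job in, once; it reports no verdict.
The state is a dict: "time": time; "joint_pos": joint angles; "joint_velocities": joint speeds; "effort": joint torques, N m; "position": TCP position; "tcp_rot": TCP orientation; "force": force on the tool from outside, world axes, zero at the start; "torque": the same for the moment, N m; "width": finger opening in m.
Only numpy, scipy, OpenCV 4.12 (cv2) and the standard library are available. Lean on these libraries where they do the work, as an engineer would, in place of code of your own. Each camera call takes 0.05 s, during which the arm holds its last target. There are 200 camera calls.

### The job

The black selector on the blue test box has lost its markings. Turn it gently anticlockwise (seen from above) click by click until it comes up against its end stop, without forcing it there, then turn it clockwise exactly three clicks and leave it resting in the third. Only then push the green start button fully down and let it come back up; leave the reel, tape, tin and screwdriver where they are.

Things in the scene. Friction and masses are not known exactly. Their poses are not given: they have to be found in the camera images.
- tester: blue steel test box fixed to the bench, 180 (its x) x 260 (its y) x 85 mm high, grey top panel; origin at the centre of its underside. It stands at a different place and yaw each time. The selector's axis is at (0, +65 mm) and the button's at (0, -65 mm) in the box's x, y.
- selector: the selector, plain black, unmarked; origin on its vertical axis at the top panel, x along its bar (both ends alike). 7 equal detents (clicks), 20 to 40 degrees apart, exact spacing not given; where stop and clicks lie differs each time. A click resists by 0.15 to 0.3 N m, then draws the selector on as strongly, so the torque on the hand changes sign at each click; friction 0.02 N m.
- selector_grip (a point): point on the selector's axis at the height to grip, 30 mm above the panel. Round skirt 48 mm across, 3 to 11 mm above the panel; on it a bar 44 long, 16 wide, its top 42 mm above the panel. The end stop is 3.5 degrees anticlockwise of the centre of the first detent (click zero); against it the torque only rises, by 0.08 N m per 0.01 rad (the mount gives). A grip of 25 N holds it.
- disc (a joint): small disc hidden in the box, geared 1 to 1000 from the selector: 0 at click zero, +0.001 rad per radian the selector is turned clockwise, about 0.0017 at the third click. That is far below the measuring noise, so its reading does not tell the click: count.
- start (a joint): travel of the green start button, m: 0 up, 0.006 fully down; spring, 1.8 N to start moving and 6 N fully down; it springs back up.
- start_top (a point): centre of the top of the green start button, which is 30 mm across and stands about 22 mm above the box's top panel when up (the point moves with the button)
- tin: red paint tin, 84 mm across, 110 mm high, standing loose; origin at the centre of its underside; leave alone
- reel: empty red and yellow reel, 140 mm across, 70 mm high, lying flat, loose; origin at the centre of its underside; leave alone
- tape: yellow roll of tape, 100 mm across, 48 mm high, lying flat, loose; origin at the centre of its underside; leave alone
- driver: screwdriver with orange handle, 200 mm long, lying loose beyond the box; origin at mid-length on the bench; leave alone
- mount (a joint): twist in the case of the rubber mount that holds the whole switch, rad; 0 when unloaded, positive clockwise from above; 8 N m per rad. Turning through clicks twists it by up to about 0.04 rad; more than 0.15 rad (1.2 N m) means that the switch is being forced.

How it is judged:
By the outcome, as a careful person would: the job done as asked, in the order asked, and still so for the second after the job is handed in, with the robot touching nothing.
It also fails if it takes over 72 s, if anything falls off the work surface, if the arm or the gripper's body presses on something with over 40 N, if the wrist force passes 120 N, or if a joint passes its speed limit or range.

## Working session

There is one attempt and no reset: what is moved stays moved. The work goes in short steps, Python scripts to look and compute and a shell command to move; the robot and the scene stay as the last step left them, time stands still between calls to the robot, and variables do not carry over. Pictures are saved under pics/ and viewed, about 8 in all and at most 12, crops included, and the job is handed in when it is done.

```bash
ls; mkdir -p pics
python3 - <<'E'
from station import ctrl
import cv2
print(ctrl.sense())
for n in ("scene","top"):
    s=ctrl.snapshot(n); cv2.imwrite(f"pics/{n}0.png",s["pixels"][:,:,::-1]); print(n,s["intrinsics"],s["rvec"],s["tvec"])
E
```

```text
pics
{'time': 0.0, 'joint_pos': array([-7.33702320e+01,  2.83160960e+01,  7.71262188e+01,  2.84827952e-03,
        7.46287023e+01, -5.47294362e+00]), 'joint_velocities': array([-0.0669363 , -0.04603596, -0.06300495, -0.01056697,  0.11783091,
        0.04099241]), 'effort': array([-4.45754456e-03, -8.78826284e+01, -3.81866705e+01,  7.05136964e-02,
        5.33109158e-02, -6.02452565e-05]), 'position': array([ 0.23512604, -0.5789374 ,  0.40413037]), 'tcp_rot': array([[ 9.26515819e-01,  3.76255686e-01, -3.08794240e-04],
       [ 3.76255776e-01, -9.26515055e-01,  1.20135829e-03],
       [ 1.65915378e-04, -1.22926308e-03, -9.99999231e-01]]), 'force': array([ 0.37865312, -0.51871386, -0.05930577]), 'torque': array([-0.02867379, -0.06586681, -0.03945173]), 'width': 0.0911236485178357}
scene [[425.26716056   0.         319.55105893]
 [  0.         425.26716056 201.51426556]
 [  0.           0.           1.        ]] [ 2.29915174  0.65775217 -0.24704939] [-0.53727698 -0.18090554  1.24722312]
top [[386.05816328   0.         320.78637888]
 [  0.         386.05816328 197.04719703]
 [  0.           0.           1.        ]] [ 1.97652749 -2.23792279  0.25851309] [0.06397459 0.63753111 0.97423989]
```

View pics/top0.png

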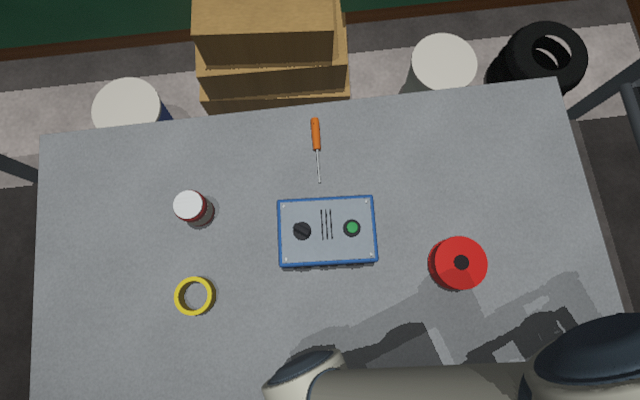

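View pics/scene0.png

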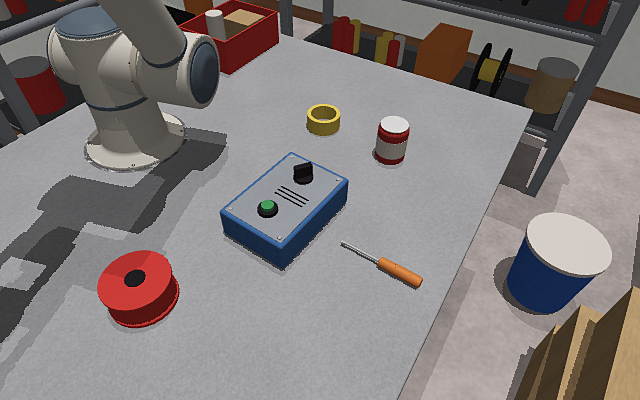

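The top view shows the selector at about (302,231) and the green button at (352,228). The scene view shows them at (303,172) and (267,208). Next I'll find their positions by casting rays onto planes.

```bash
cat > h.py <<'E'
import numpy as np, cv2
from station import ctrl
def snap(n,f=None):
    s=ctrl.snapshot(n)
    if f: cv2.imwrite(f"pics/{f}.png",s["pixels"][:,:,::-1])
    return s
def ray(s,uv,z):
    R=cv2.Rodrigues(np.array(s["rvec"]))[0]; c=-R.T@np.ravel(s["tvec"])
    d=R.T@np.linalg.solve(s["intrinsics"],[uv[0],uv[1],1.]); return c+d*(z-c[2])/d[2]
def blobs(mask,amin=20):
    n,l,st,c=cv2.connectedComponentsWithStats(mask.astype(np.uint8))
    return [(c[i].round(1),st[i]) for i in range(1,n) if st[i,4]>=amin]
def green(s):
    h=cv2.cvtColor(s["pixels"],cv2.COLOR_RGB2HSV); return (h[...,0]>45)&(h[...,0]<85)&(h[...,1]>110)&(h[...,2]>60)
def blue(s):
    h=cv2.cvtColor(s["pixels"],cv2.COLOR_RGB2HSV); return (h[...,0]>100)&(h[...,0]<120)&(h[...,1]>130)
def dark(s): return s["pixels"].max(2)<60
E
python3 - <<'E'
from h import *
for n,w in (("top",(270,190,385,275)),("scene",(215,145,355,270))):
    s=snap(n); x0,y0,x1,y1=w
    def m(f):
        a=f(s).copy(); b=np.zeros_like(a); b[y0:y1,x0:x1]=a[y0:y1,x0:x1]; return b
    for c,st in blobs(m(green)): print(n,"green",c,st,ray(s,c,.105).round(4))
    for c,st in blobs(m(dark)): print(n,"dark",c,st,ray(s,c,.10).round(4),ray(s,c,.127).round(4))
    if n=="top":
        for uv in ((277,200),(372,195),(377,262),(280,268)): print(ray(s,uv,.085).round(4))
        # bar top brightness patch
        cv2.imwrite("pics/topcrop.png",cv2.resize(s["pixels"][190:275,270:385,::-1],None,fx=6,fy=6,interpolation=cv2.INTER_CUBIC))
E
```

```text
top green [351.8 227. ] [347 222  11  11 102] [ 0.5446 -0.0837  0.105 ]
top dark [351.9 228.5] [344 220  16  17  66] [ 0.5414 -0.0839  0.1   ] [ 0.5378 -0.0811  0.127 ]
top dark [302.3 230.2] [294 222  17  18 150] [0.5529 0.044  0.1   ] [0.549  0.0433 0.127 ]
top dark [354.6 263.9] [346 263  18   3  35] [ 0.4511 -0.0778  0.1   ] [ 0.4499 -0.0752  0.127 ]
top dark [328.  265.4] [320 264  18   3  31] [ 0.4557 -0.0104  0.1   ] [ 0.4545 -0.0096  0.127 ]
[0.6439 0.1021 0.085 ]
[ 0.6263 -0.1518  0.085 ]
[ 0.4493 -0.1373  0.085 ]
[0.4652 0.1122 0.085 ]
scene green [267.3 205.2] [261 200  13  12 123] [ 0.5465 -0.0828  0.105 ]
scene dark [220.2 151.2] [215 145  11  16  32] [0.334  0.0072 0.1   ] [ 0.3592 -0.0156  0.127 ]
scene dark [303.1 173.4] [293 162  20  23 376] [0.5532 0.0495 0.1   ] [0.5697 0.025  0.127 ]
scene dark [294.6 193.2] [281 186  28  15  40] [ 0.5733 -0.0162  0.1   ] [ 0.589  -0.0381  0.127 ]
scene dark [291.5 196.2] [278 189  28  15  39] [ 0.5727 -0.0278  0.1   ] [ 0.5884 -0.0493  0.127 ]
scene dark [287.8 199. ] [275 192  27  15  38] [ 0.5707 -0.0395  0.1   ] [ 0.5865 -0.0605  0.127 ]
scene dark [267.3 211.2] [257 201  21  17 171] [ 0.5541 -0.0937  0.1   ] [ 0.5706 -0.1125  0.127 ]
scene dark [314.7 235.6] [283 203  63  67 113] [ 0.6772 -0.0965  0.1   ] [ 0.6888 -0.1152  0.127 ]
scene dark [238.  241.6] [225 233  29  19  70] [ 0.5538 -0.1929  0.1   ] [ 0.5703 -0.2078  0.127 ]
scene dark [347.1 247.7] [341 244  14   8  21] [ 0.7491 -0.0883  0.1   ] [ 0.7578 -0.1073  0.127 ]
scene dark [270.1 263.1] [262 257  17  12  28] [ 0.6404 -0.2012  0.1   ] [ 0.6534 -0.2158  0.127 ]
```

View pics/topcrop.png

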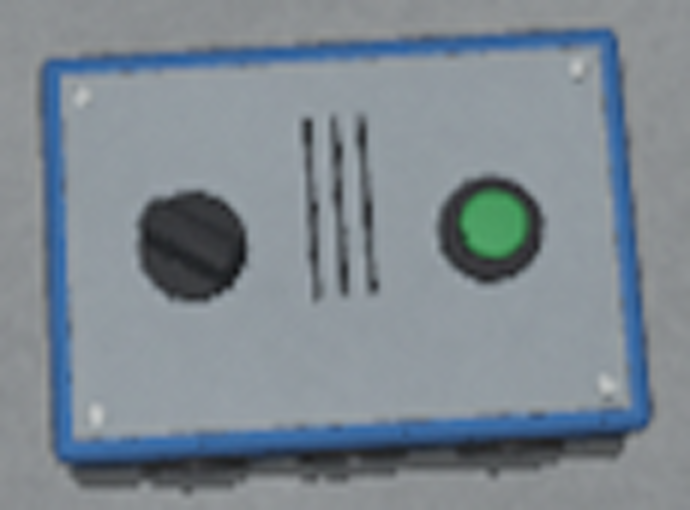

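```bash
python3 -m handwheel '{"travel":[[21,42,0],[21,42,0],[21,42,0],[21,42,0],[21,42,0],[21,42,0],[21,42,0],[21,42,0],[21,42,0],[21,42,0],[21,42,0],[21,42,0],[21,42,0],[21,42,0],[21,35,0],[0,0,0]],"delta_rot":[[0,0,0],[0,0,0],[0,0,0],[0,0,0],[0,0,0],[0,0,0],[0,0,0],[0,0,0],[0,0,0],[0,0,0],[0,0,0],[0,0,0],[0,0,0],[0,0,0],[0,0,0],[0,0,0]],"jaw":[0,0,0,0,0,0,0,0,0,0,0,0,0,0,0,0]}'
python3 - <<'E'
from h import *
s=snap("wrist","w1"); st=ctrl.sense(); print(st["position"],st["tcp_rot"],st["joint_pos"].round(1),st["torque"])
E
```

```text
time: 1.8
position: [0.5519, 0.0476, 0.4045]
tcp_rot: [[0.925, 0.38, 0.001], [0.38, -0.925, 0.001], [0.001, -0.0, -1.0]]
force: [0.6, -0.6, 0.9]
width: 0.0914
[0.55084224 0.04584444 0.40437052] [[ 9.25314686e-01  3.79200113e-01 -8.40448464e-05]
 [ 3.79200121e-01 -9.25314678e-01  1.25659374e-04]
 [-3.01178811e-05 -1.48144280e-04 -9.99999989e-01]] [-1.4 22.5 87.4  0.  70.1 66.3] [ 0.0196197  -0.02737129 -0.02387986]
```

View pics/w1.png

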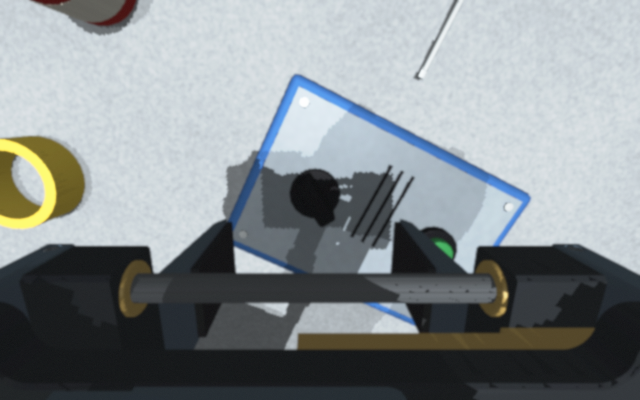

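The wrist view shows the selector at about (315,193), in the gripper's shadow. I'll brighten a crop to see the direction of the bar.

Run:
```python
from h import *
s=snap("wrist"); p=s["pixels"][155:235,265:365,::-1].astype(float)
for i in range(3): p+=snap("wrist")["pixels"][155:235,265:365,::-1]
p/=4
cv2.imwrite("pics/w1c.png",cv2.resize(np.clip(p*3.5,0,255).astype(np.uint8),None,fx=7,fy=7,interpolation=cv2.INTER_CUBIC))
for z in (.096,.127): print(z,ray(s,(315,193),z).round(4))
t=snap("top"); print(t["pixels"][228:236,298:308].mean())
```

```text
0.096 [0.5545 0.0454 0.096 ]
0.127 [0.5618 0.0485 0.127 ]
62.05416666666667
```

View pics/w1c.png

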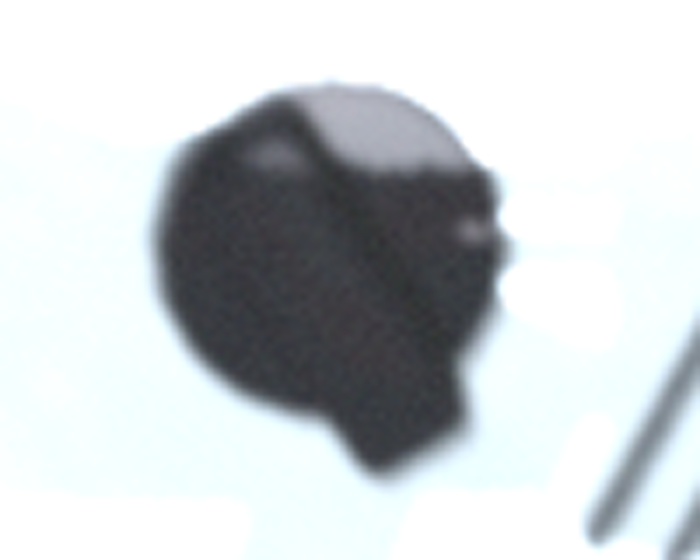

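Run:
```python
from h import *
s=snap("wrist")
f=lambda x,y,z=.127: ray(s,(265+x/7-.43,155+y/7-.43),z)
A,B=f(380,475),f(465,415); print(A,B,np.linalg.norm(A-B))
ang=lambda v: np.degrees(np.arctan2(v[1],v[0]))
print("end normal",ang(A-B)+90, "band",ang(f(430,310)-f(300,130)),"edge",ang(f(380,475)-f(330,415)))
M=(A+B)/2
for z in (.085,.088,.096): print(z,[f(*c,z).round(4) for c in((155,250),(510,250),(340,85))])
R=cv2.Rodrigues(np.array(s["rvec"]))[0]; print("cam",-R.T@np.ravel(s["tvec"]))
for a in (20,25,30,35,40,45,50): print(a,(M+.022*np.array([np.cos(np.radians(a)),np.sin(np.radians(a)),0])).round(4))
# check: button
for c,st in blobs(green(s)): print(c,st)
```

```text
[0.53782941 0.03267369 0.127     ] [0.54879245 0.02607222 0.127     ] 0.01279717507975854
end normal 238.94544133697266 band -122.69483715014447 edge -119.59006450791829
0.085 [array([0.5429, 0.0675, 0.085 ]), array([0.5613, 0.0222, 0.085 ]), array([0.5737, 0.0525, 0.085 ])]
0.088 [array([0.5437, 0.0675, 0.088 ]), array([0.5619, 0.0227, 0.088 ]), array([0.5742, 0.0527, 0.088 ])]
0.096 [array([0.5458, 0.0677, 0.096 ]), array([0.5635, 0.024 , 0.096 ]), array([0.5755, 0.0532, 0.096 ])]
cam [0.6214328  0.07159937 0.38467174]
20 [0.564  0.0369 0.127 ]
25 [0.5632 0.0387 0.127 ]
30 [0.5624 0.0404 0.127 ]
35 [0.5613 0.042  0.127 ]
40 [0.5602 0.0435 0.127 ]
45 [0.5589 0.0449 0.127 ]
50 [0.5575 0.0462 0.127 ]
[439.9 242.3] [427 233  24  23 269]
```

```bash
cat > g.py <<'E'
# read-only guard: print state; exit 1 if |tz-bias| over limit
import sys,numpy as np
from station import ctrl
s=ctrl.sense(); R=s["tcp_rot"]; y=np.degrees(np.arctan2(R[1,1],R[0,1]))
b=float(open("bias").read()) if len(sys.argv)>1 else 0
print("t%.1f yaw %.2f tz %.3f F %s p %s w %.4f q6 %.1f"%(s["time"],y,s["torque"][2]-b,s["force"].round(1),(s["position"]*1e3).round(1),s["width"],s["joint_pos"][5]))
if len(sys.argv)>1 and abs(s["torque"][2]-b)>float(sys.argv[1]): print("STOPPED"); sys.exit(1)
E
python3 -m handwheel '{"travel":[[3,1,0],[0,0,-12],[0,0,-12],[0,0,-12],[0,0,-12],[0,0,-12],[0,0,0],[0,0,0]],"delta_rot":[[0,0,0],[0,0,0.127],[0,0,0.127],[0,0,0.127],[0,0,0.127],[0,0,0.127],[0,0,0],[0,0,0]],"jaw":[0.3,0.3,0.3,0.3,0.3,0.3,0.3,0.3]}'
for i in 1 2 ; do python3 g.py; done
python3 - <<'E'
from h import *
s=snap("wrist"); cv2.imwrite("pics/w2.png",np.clip(s["pixels"][:,:,::-1]*1.0*2,0,255));
E
python3 g.py
```

```text
time: 2.95
position: [0.5533, 0.0447, 0.345]
tcp_rot: [[0.526, 0.85, -0.0], [0.85, -0.526, 0.0], [-0.0, -0.0, -1.0]]
force: [-0.8, 0.5, 0.7]
width: 0.0638
t3.0 yaw -31.76 tz -0.039 F [-0.8  0.5  0.7] p [553.3  44.7 345. ] w 0.0638 q6 30.2
t3.0 yaw -31.76 tz -0.039 F [-0.8  0.5  0.7] p [553.3  44.7 345. ] w 0.0638 q6 30.2
t3.0 yaw -31.74 tz 0.028 F [ 0.   0.3 -0.3] p [553.4  44.8 345.3] w 0.0641 q6 30.2[ WARN:0@1.311] global loadsave.cpp:1063 imwrite_ Unsupported depth image for selected encoder is fallbacked to CV_8U.
```

View pics/w2.png

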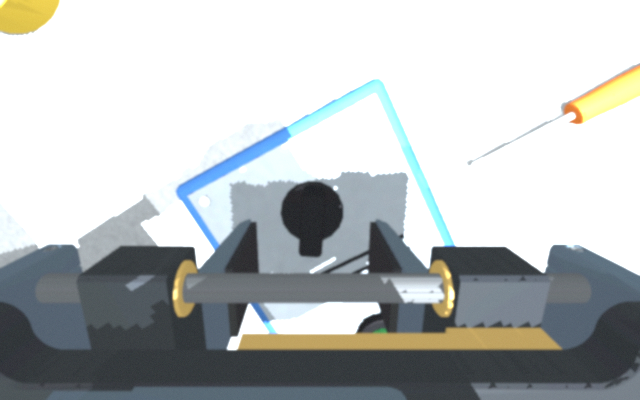

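Run:
```python
from h import *
s=snap("wrist"); p=s["pixels"].max(2)<45
m=np.zeros_like(p); m[175:262,270:355]=p[175:262,270:355]
for c,st in blobs(m,100): print(c,st)
S=ray(s,(312,211),.096); print("skirt centre",S)
ends=ray(s,(311.5,255),.127); print("bar end",ends)
t=ctrl.sense(); print("bar end in tool frame",(t["tcp_rot"].T@(ends-t["position"])).round(4),"skirt",(t["tcp_rot"].T@(S-t["position"])).round(4))
```

```text
[311.2 215.3] [ 281  183   61   74 3156]
skirt centre [0.55567426 0.04849789 0.096     ]
bar end [0.5442176  0.03050585 0.127     ]
bar end in tool frame [-0.0172 -0.0005  0.2184] skirt [ 0.0042 -0.0003  0.2494]
```

```bash
python3 -m handwheel '{"travel":[[2,3.5,0],[0,0,-14],[0,0,-14],[0,0,-14],[0,0,-13],[0,0,0],[0,0,0]],"delta_rot":[[0,0,0],[0,0,0],[0,0,0],[0,0,0],[0,0,0],[0,0,0],[0,0,0]],"jaw":[0.4,0.4,0.4,0.4,0.4,0.4,0.4]}'
python3 - <<'E'
from h import *
a=[]
for i in range(6): snap("top"); a.append(ctrl.sense()["torque"][2])
print(np.round(a,3)); open("bias","w").write(str(np.mean(a)))
E
python3 g.py 5
python3 -m handwheel '{"travel":[[0,0,0],[0,0,0],[0,0,0],[0,0,0],[0,0,0],[0,0,0],[0,0,0],[0,0,0]],"delta_rot":[[0,0,0],[0,0,0],[0,0,0],[0,0,0],[0,0,0],[0,0,0],[0,0,0],[0,0,0]],"jaw":[1,1,1,1,1,1,1,1]}' 26
python3 g.py 5
```

```text
time: 3.75
position: [0.5554, 0.0485, 0.29]
tcp_rot: [[0.523, 0.852, 0.0], [0.852, -0.523, 0.0], [0.0, -0.0, -1.0]]
force: [0.1, 0.5, 0.9]
width: 0.0547
[-0.034 -0.007 -0.01   0.034 -0.043  0.021]
t4.0 yaw -31.52 tz 0.027 F [-0.8 -0.  -0.3] p [555.3  48.4 290.2] w 0.0549 q6 30.4
time: 4.85
position: [0.5549, 0.0484, 0.2897]
tcp_rot: [[0.523, 0.852, -0.001], [0.852, -0.523, 0.0], [-0.0, -0.001, -1.0]]
force: [-4.5, -0.8, 3.6]
width: 0.0162
t4.8 yaw -31.52 tz -0.215 F [-4.5 -0.8  3.6] p [554.9  48.4 289.7] w 0.0162 q6 30.4
```

```bash
python3 -m handwheel '{"travel":[[0,0,0],[0,0,0]],"delta_rot":[[0,0,0.035],[0,0,0]],"jaw":[1,1]}' >/dev/null && python3 g.py .42 &&
python3 -m handwheel '{"travel":[[0,0,0],[0,0,0]],"delta_rot":[[0,0,0.035],[0,0,0]],"jaw":[1,1]}' >/dev/null && python3 g.py .42 &&
python3 -m handwheel '{"travel":[[0,0,0],[0,0,0]],"delta_rot":[[0,0,0.035],[0,0,0]],"jaw":[1,1]}' >/dev/null && python3 g.py .42 &&
python3 -m handwheel '{"travel":[[0,0,0],[0,0,0]],"delta_rot":[[0,0,0.035],[0,0,0]],"jaw":[1,1]}' >/dev/null && python3 g.py .42 &&
python3 -m handwheel '{"travel":[[0,0,0],[0,0,0]],"delta_rot":[[0,0,0.035],[0,0,0]],"jaw":[1,1]}' >/dev/null && python3 g.py .42 &&
python3 -m handwheel '{"travel":[[0,0,0],[0,0,0]],"delta_rot":[[0,0,0.035],[0,0,0]],"jaw":[1,1]}' >/dev/null && python3 g.py .42 &&
python3 -m handwheel '{"travel":[[0,0,0],[0,0,0]],"delta_rot":[[0,0,0.035],[0,0,0]],"jaw":[1,1]}' >/dev/null && python3 g.py .42 &&
python3 -m handwheel '{"travel":[[0,0,0],[0,0,0]],"delta_rot":[[0,0,0.035],[0,0,0]],"jaw":[1,1]}' >/dev/null && python3 g.py .42 &&
python3 -m handwheel '{"travel":[[0,0,0],[0,0,0]],"delta_rot":[[0,0,0.035],[0,0,0]],"jaw":[1,1]}' >/dev/null && python3 g.py .42 &&
python3 -m handwheel '{"travel":[[0,0,0],[0,0,0]],"delta_rot":[[0,0,0.035],[0,0,0]],"jaw":[1,1]}' >/dev/null && python3 g.py .42 &&
python3 -m handwheel '{"travel":[[0,0,0],[0,0,0]],"delta_rot":[[0,0,0.035],[0,0,0]],"jaw":[1,1]}' >/dev/null && python3 g.py .42 &&
python3 -m handwheel '{"travel":[[0,0,0],[0,0,0]],"delta_rot":[[0,0,0.035],[0,0,0]],"jaw":[1,1]}' >/dev/null && python3 g.py .42
```

```text
t5.0 yaw -29.44 tz -0.179 F [-4.   0.3  3.3] p [554.9  48.5 289.6] w 0.0160 q6 28.3
t5.2 yaw -27.43 tz -0.206 F [-4.1 -0.2  4.9] p [554.8  48.5 289.6] w 0.0160 q6 26.3
t5.5 yaw -25.42 tz -0.191 F [-5.4  0.6  3.6] p [554.8  48.5 289.6] w 0.0158 q6 24.3
t5.7 yaw -23.41 tz -0.102 F [-6.4  1.6  4.6] p [554.7  48.5 289.6] w 0.0162 q6 22.3
t5.8 yaw -21.41 tz -0.102 F [-6.6  0.9  5.2] p [554.7  48.5 289.6] w 0.0157 q6 20.3
t6.0 yaw -19.40 tz -0.010 F [-6.3  0.7  5.8] p [554.6  48.5 289.6] w 0.0159 q6 18.2
t6.2 yaw -17.39 tz 0.068 F [-7.3  1.7  5.7] p [554.6  48.6 289.6] w 0.0160 q6 16.2
t6.5 yaw -15.38 tz 0.115 F [-7.2  0.4  6.4] p [554.6  48.5 289.6] w 0.0161 q6 14.2
t6.7 yaw -13.37 tz 0.144 F [-7.4  1.1  5.8] p [554.5  48.6 289.6] w 0.0158 q6 12.2
t6.8 yaw -11.37 tz 0.205 F [-8.3  1.   6. ] p [554.5  48.6 289.6] w 0.0161 q6 10.2
t7.0 yaw -9.36 tz 0.238 F [-8.3  1.5  5.5] p [554.5  48.6 289.6] w 0.0160 q6 8.2
t7.2 yaw -7.35 tz 0.154 F [-7.8  1.3  6.5] p [554.4  48.6 289.6] w 0.0158 q6 6.2
```

```bash
python3 -m handwheel '{"travel":[[0,0,0],[0,0,0]],"delta_rot":[[0,0,0.06],[0,0,0]],"jaw":[1,1]}' >/dev/null && python3 g.py .42 &&
python3 -m handwheel '{"travel":[[0,0,0],[0,0,0]],"delta_rot":[[0,0,0.035],[0,0,0]],"jaw":[1,1]}' >/dev/null && python3 g.py .42 &&
python3 -m handwheel '{"travel":[[0,0,0],[0,0,0]],"delta_rot":[[0,0,0.035],[0,0,0]],"jaw":[1,1]}' >/dev/null && python3 g.py .42 &&
python3 -m handwheel '{"travel":[[0,0,0],[0,0,0]],"delta_rot":[[0,0,0.035],[0,0,0]],"jaw":[1,1]}' >/dev/null && python3 g.py .42 &&
python3 -m handwheel '{"travel":[[0,0,0],[0,0,0]],"delta_rot":[[0,0,0.035],[0,0,0]],"jaw":[1,1]}' >/dev/null && python3 g.py .42 &&
python3 -m handwheel '{"travel":[[0,0,0],[0,0,0]],"delta_rot":[[0,0,0.035],[0,0,0]],"jaw":[1,1]}' >/dev/null && python3 g.py .42 &&
python3 -m handwheel '{"travel":[[0,0,0],[0,0,0]],"delta_rot":[[0,0,0.035],[0,0,0]],"jaw":[1,1]}' >/dev/null && python3 g.py .42 &&
python3 -m handwheel '{"travel":[[0,0,0],[0,0,0]],"delta_rot":[[0,0,0.035],[0,0,0]],"jaw":[1,1]}' >/dev/null && python3 g.py .42 &&
python3 -m handwheel '{"travel":[[0,0,0],[0,0,0]],"delta_rot":[[0,0,0.035],[0,0,0]],"jaw":[1,1]}' >/dev/null && python3 g.py .42 &&
python3 -m handwheel '{"travel":[[0,0,0],[0,0,0]],"delta_rot":[[0,0,0.035],[0,0,0]],"jaw":[1,1]}' >/dev/null && python3 g.py .42 &&
python3 -m handwheel '{"travel":[[0,0,0],[0,0,0]],"delta_rot":[[0,0,0.035],[0,0,0]],"jaw":[1,1]}' >/dev/null && python3 g.py .42 &&
python3 -m handwheel '{"travel":[[0,0,0],[0,0,0]],"delta_rot":[[0,0,0.06],[0,0,0]],"jaw":[1,1]}' >/dev/null && python3 g.py .42 &&
python3 -m handwheel '{"travel":[[0,0,0],[0,0,0]],"delta_rot":[[0,0,0.06],[0,0,0]],"jaw":[1,1]}' >/dev/null && python3 g.py .42
```

```text
t7.5 yaw -3.87 tz 0.032 F [-9.2  2.1  6.5] p [554.4  48.6 289.6] w 0.0160 q6 2.7
t7.7 yaw -1.92 tz -0.058 F [-9.2  0.6  7.7] p [554.3  48.6 289.6] w 0.0158 q6 0.8
t7.8 yaw 0.07 tz -0.191 F [-9.   0.7  7.4] p [554.3  48.6 289.6] w 0.0159 q6 -1.2
t8.1 yaw 2.08 tz -0.287 F [-9.3  1.1  8.4] p [554.3  48.5 289.6] w 0.0160 q6 -3.2
t8.2 yaw 4.08 tz -0.210 F [-8.8  1.8  8.1] p [554.2  48.6 289.6] w 0.0157 q6 -5.2
t8.4 yaw 6.09 tz -0.145 F [-9.9  0.4  8.3] p [554.2  48.6 289.6] w 0.0162 q6 -7.2
t8.7 yaw 8.10 tz -0.074 F [-10.8   0.5   8.5] p [554.1  48.6 289.5] w 0.0161 q6 -9.2
t8.8 yaw 10.11 tz -0.090 F [-10.3   0.9   9.2] p [554.1  48.5 289.5] w 0.0157 q6 -11.3
t9.1 yaw 12.11 tz 0.009 F [-10.5   0.5   9. ] p [554.1  48.6 289.5] w 0.0157 q6 -13.3
t9.2 yaw 14.12 tz 0.053 F [-11.    0.6   9.5] p [554.   48.5 289.5] w 0.0160 q6 -15.3
t9.4 yaw 16.13 tz 0.069 F [-12.3   0.4  10. ] p [554.   48.5 289.5] w 0.0158 q6 -17.3
t9.7 yaw 19.63 tz 0.158 F [-11.7   0.   10.7] p [554.   48.5 289.5] w 0.0161 q6 -20.8
t9.8 yaw 23.07 tz 0.178 F [-11.9   0.2  10.6] p [553.9  48.5 289.5] w 0.0160 q6 -24.2
```

```bash
python3 -m handwheel '{"travel":[[-0.5,0,0.5],[0,0,0]],"delta_rot":[[0,0,0],[0,0,0]],"jaw":[1,1]}' >/dev/null && python3 g.py .42 &&
python3 -m handwheel '{"travel":[[0,0,0],[0,0,0]],"delta_rot":[[0,0,0.035],[0,0,0]],"jaw":[1,1]}' >/dev/null && python3 g.py .42 &&
python3 -m handwheel '{"travel":[[0,0,0],[0,0,0]],"delta_rot":[[0,0,0.035],[0,0,0]],"jaw":[1,1]}' >/dev/null && python3 g.py .42 &&
python3 -m handwheel '{"travel":[[0,0,0],[0,0,0]],"delta_rot":[[0,0,0.035],[0,0,0]],"jaw":[1,1]}' >/dev/null && python3 g.py .42 &&
python3 -m handwheel '{"travel":[[0,0,0],[0,0,0]],"delta_rot":[[0,0,0.035],[0,0,0]],"jaw":[1,1]}' >/dev/null && python3 g.py .42 &&
python3 -m handwheel '{"travel":[[0,0,0],[0,0,0]],"delta_rot":[[0,0,0.035],[0,0,0]],"jaw":[1,1]}' >/dev/null && python3 g.py .42 &&
python3 -m handwheel '{"travel":[[0,0,0],[0,0,0]],"delta_rot":[[0,0,0.035],[0,0,0]],"jaw":[1,1]}' >/dev/null && python3 g.py .42 &&
python3 -m handwheel '{"travel":[[0,0,0],[0,0,0]],"delta_rot":[[0,0,0.035],[0,0,0]],"jaw":[1,1]}' >/dev/null && python3 g.py .42 &&
python3 -m handwheel '{"travel":[[0,0,0],[0,0,0]],"delta_rot":[[0,0,0.035],[0,0,0]],"jaw":[1,1]}' >/dev/null && python3 g.py .42 &&
python3 -m handwheel '{"travel":[[0,0,0],[0,0,0]],"delta_rot":[[0,0,0.06],[0,0,0]],"jaw":[1,1]}' >/dev/null && python3 g.py .42 &&
python3 -m handwheel '{"travel":[[0,0,0],[0,0,0]],"delta_rot":[[0,0,0.06],[0,0,0]],"jaw":[1,1]}' >/dev/null && python3 g.py .42 &&
python3 -m handwheel '{"travel":[[0,0,0],[0,0,0]],"delta_rot":[[0,0,0.06],[0,0,0]],"jaw":[1,1]}' >/dev/null && python3 g.py .42
```

```text
t10.1 yaw 22.94 tz 0.262 F [-8.2 -1.2  2. ] p [553.7  48.5 289.7] w 0.0157 q6 -24.1
t10.2 yaw 25.02 tz 0.144 F [-8.9 -0.6  1. ] p [553.7  48.5 289.7] w 0.0159 q6 -26.2
t10.4 yaw 27.02 tz 0.083 F [-9.1 -0.   2. ] p [553.7  48.5 289.7] w 0.0157 q6 -28.2
t10.7 yaw 29.02 tz -0.028 F [-9.2 -1.9  1.8] p [553.6  48.4 289.7] w 0.0162 q6 -30.2
t10.8 yaw 31.02 tz -0.132 F [-8.8 -1.   1.5] p [553.6  48.4 289.7] w 0.0161 q6 -32.2
t11.1 yaw 33.02 tz -0.210 F [-9.9 -2.   3.1] p [553.5  48.4 289.6] w 0.0162 q6 -34.2
t11.2 yaw 35.03 tz -0.132 F [-9.6 -1.1  2.9] p [553.5  48.3 289.7] w 0.0160 q6 -36.2
t11.4 yaw 37.03 tz -0.198 F [-10.1  -2.6   4.2] p [553.5  48.3 289.7] w 0.0157 q6 -38.2
t11.7 yaw 39.04 tz -0.129 F [-10.2  -2.4   3.7] p [553.5  48.3 289.6] w 0.0157 q6 -40.2
t11.8 yaw 42.54 tz -0.027 F [-10.1  -2.7   2.9] p [553.4  48.3 289.6] w 0.0155 q6 -43.7
t12.1 yaw 45.98 tz 0.026 F [-11.7  -2.5   3.3] p [553.4  48.3 289.6] w 0.0161 q6 -47.1
t12.2 yaw 49.42 tz 0.121 F [-12.2  -3.9   4.6] p [553.3  48.2 289.6] w 0.0162 q6 -50.6
```

```bash
python3 -m handwheel '{"travel":[[-1.0,-0.3,0.2],[0,0,0]],"delta_rot":[[0,0,0.06],[0,0,0]],"jaw":[1,1]}' >/dev/null && python3 g.py .42 &&
python3 -m handwheel '{"travel":[[0,0,0],[0,0,0]],"delta_rot":[[0,0,0.06],[0,0,0]],"jaw":[1,1]}' >/dev/null && python3 g.py .42 &&
python3 -m handwheel '{"travel":[[0,0,0],[0,0,0]],"delta_rot":[[0,0,0.035],[0,0,0]],"jaw":[1,1]}' >/dev/null && python3 g.py .42 &&
python3 -m handwheel '{"travel":[[0,0,0],[0,0,0]],"delta_rot":[[0,0,0.035],[0,0,0]],"jaw":[1,1]}' >/dev/null && python3 g.py .42 &&
python3 -m handwheel '{"travel":[[0,0,0],[0,0,0]],"delta_rot":[[0,0,0.035],[0,0,0]],"jaw":[1,1]}' >/dev/null && python3 g.py .42 &&
python3 -m handwheel '{"travel":[[0,0,0],[0,0,0]],"delta_rot":[[0,0,0.035],[0,0,0]],"jaw":[1,1]}' >/dev/null && python3 g.py .42 &&
python3 -m handwheel '{"travel":[[0,0,0],[0,0,0]],"delta_rot":[[0,0,0.035],[0,0,0]],"jaw":[1,1]}' >/dev/null && python3 g.py .42 &&
python3 -m handwheel '{"travel":[[0,0,0],[0,0,0]],"delta_rot":[[0,0,0.035],[0,0,0]],"jaw":[1,1]}' >/dev/null && python3 g.py .42 &&
python3 -m handwheel '{"travel":[[0,0,0],[0,0,0]],"delta_rot":[[0,0,0.035],[0,0,0]],"jaw":[1,1]}' >/dev/null && python3 g.py .42 &&
python3 -m handwheel '{"travel":[[0,0,0],[0,0,0]],"delta_rot":[[0,0,0.06],[0,0,0]],"jaw":[1,1]}' >/dev/null && python3 g.py .42 &&
python3 -m handwheel '{"travel":[[0,0,0],[0,0,0]],"delta_rot":[[0,0,0.06],[0,0,0]],"jaw":[1,1]}' >/dev/null && python3 g.py .42 &&
python3 -m handwheel '{"travel":[[0,0,0],[0,0,0]],"delta_rot":[[0,0,0.06],[0,0,0]],"jaw":[1,1]}' >/dev/null && python3 g.py .42
```

```text
t12.4 yaw 52.82 tz 0.214 F [-7.1 -2.  -3.7] p [552.8  48.  289.7] w 0.0158 q6 -54.0
t12.7 yaw 56.25 tz 0.228 F [-7.2 -3.1 -2.5] p [552.8  48.  289.8] w 0.0158 q6 -57.4
t12.8 yaw 58.21 tz 0.089 F [-6.5 -2.1 -3.3] p [552.9  48.  289.8] w 0.0158 q6 -59.4
t13.1 yaw 60.21 tz 0.011 F [-6.8 -3.  -2.6] p [552.8  47.9 289.7] w 0.0158 q6 -61.4
t13.2 yaw 62.21 tz -0.103 F [-6.5 -4.1 -2.5] p [552.8  47.9 289.7] w 0.0161 q6 -63.4
t13.4 yaw 64.21 tz -0.154 F [-7.8 -5.1 -2.3] p [552.8  47.8 289.7] w 0.0159 q6 -65.4
t13.7 yaw 66.21 tz -0.295 F [-7.8 -4.8 -2.3] p [552.8  47.8 289.7] w 0.0159 q6 -67.4
t13.8 yaw 68.20 tz -0.550 F [-7.3 -5.  -1.5] p [552.7  47.8 289.7] w 0.0157 q6 -69.4
STOPPED
```

```bash
python3 -m handwheel '{"travel":[[0,0,0],[0,0,0]],"delta_rot":[[0,0,-0.07],[0,0,0]],"jaw":[1,1]}' >/dev/null && python3 g.py .42 &&
python3 -m handwheel '{"travel":[[0,0,0],[0,0,0]],"delta_rot":[[0,0,-0.07],[0,0,0]],"jaw":[1,1]}' >/dev/null && python3 g.py .42 &&
python3 -m handwheel '{"travel":[[0,0,0],[0,0,0]],"delta_rot":[[0,0,-0.07],[0,0,0]],"jaw":[1,1]}' >/dev/null && python3 g.py .42 &&
python3 -m handwheel '{"travel":[[0,0,0],[0,0,0]],"delta_rot":[[0,0,-0.07],[0,0,0]],"jaw":[1,1]}' >/dev/null && python3 g.py .42 &&
python3 -m handwheel '{"travel":[[0,0,0],[0,0,0]],"delta_rot":[[0,0,-0.07],[0,0,0]],"jaw":[1,1]}' >/dev/null && python3 g.py .42 &&
python3 -m handwheel '{"travel":[[0,0,0],[0,0,0]],"delta_rot":[[0,0,-0.07],[0,0,0]],"jaw":[1,1]}' >/dev/null && python3 g.py .42 &&
python3 -m handwheel '{"travel":[[0,0,0],[0,0,0]],"delta_rot":[[0,0,-0.07],[0,0,0]],"jaw":[1,1]}' >/dev/null && python3 g.py .42 &&
python3 -m handwheel '{"travel":[[0,0,0],[0,0,0]],"delta_rot":[[0,0,-0.07],[0,0,0]],"jaw":[1,1]}' >/dev/null && python3 g.py .42 &&
python3 -m handwheel '{"travel":[[0,0,0],[0,0,0]],"delta_rot":[[0,0,-0.07],[0,0,0]],"jaw":[1,1]}' >/dev/null && python3 g.py .42 &&
python3 -m handwheel '{"travel":[[0,0,0],[0,0,0]],"delta_rot":[[0,0,-0.07],[0,0,0]],"jaw":[1,1]}' >/dev/null && python3 g.py .42 &&
python3 -m handwheel '{"travel":[[0,0,0],[0,0,0]],"delta_rot":[[0,0,-0.07],[0,0,0]],"jaw":[1,1]}' >/dev/null && python3 g.py .42 &&
python3 -m handwheel '{"travel":[[0,0,0],[0,0,0]],"delta_rot":[[0,0,-0.07],[0,0,0]],"jaw":[1,1]}' >/dev/null && python3 g.py .42
```

```text
t14.1 yaw 63.98 tz -0.167 F [-6.3 -4.4 -1.9] p [552.8  47.8 289.7] w 0.0162 q6 -65.2
t14.2 yaw 59.98 tz 0.085 F [-7.2 -4.  -2.5] p [552.8  47.9 289.7] w 0.0157 q6 -61.2
t14.4 yaw 55.98 tz 0.212 F [-6.6 -2.4 -3.3] p [552.8  48.  289.8] w 0.0157 q6 -57.2
t14.7 yaw 51.97 tz 0.138 F [-7.2 -1.2 -4.3] p [552.9  48.  289.8] w 0.0155 q6 -53.1
t14.8 yaw 47.95 tz 0.049 F [-6.8 -0.8 -3.1] p [552.9  48.1 289.7] w 0.0156 q6 -49.1
t15.1 yaw 43.94 tz -0.044 F [-5.8 -0.7 -3.1] p [553.   48.2 289.8] w 0.0156 q6 -45.1
t15.2 yaw 39.92 tz -0.169 F [-5.4 -0.8 -3.7] p [553.   48.2 289.8] w 0.0156 q6 -41.1
t15.4 yaw 35.97 tz -0.139 F [-5.6  0.8 -6.4] p [553.1  48.2 289.8] w 0.0159 q6 -37.2
t15.7 yaw 32.02 tz -0.160 F [-5.6  1.5 -6.1] p [553.2  48.3 289.8] w 0.0160 q6 -33.2
t15.8 yaw 28.05 tz 0.023 F [-4.8  2.8 -8.9] p [553.3  48.3 289.8] w 0.0160 q6 -29.2
t16.1 yaw 24.06 tz 0.222 F [-5.2  2.4 -8.2] p [553.3  48.3 289.8] w 0.0158 q6 -25.2
t16.2 yaw 20.08 tz 0.133 F [ -4.    3.8 -10.9] p [553.3  48.4 289.9] w 0.0158 q6 -21.3
```

```bash
python3 -m handwheel '{"travel":[[0,0,-0.4],[0,0,0]],"delta_rot":[[0,0,-0.07],[0,0,0]],"jaw":[1,1]}' >/dev/null && python3 g.py .42 &&
python3 -m handwheel '{"travel":[[0,0,0],[0,0,0]],"delta_rot":[[0,0,-0.07],[0,0,0]],"jaw":[1,1]}' >/dev/null && python3 g.py .42 &&
python3 -m handwheel '{"travel":[[0,0,0],[0,0,0]],"delta_rot":[[0,0,-0.07],[0,0,0]],"jaw":[1,1]}' >/dev/null && python3 g.py .42 &&
python3 -m handwheel '{"travel":[[0,0,0],[0,0,0]],"delta_rot":[[0,0,-0.07],[0,0,0]],"jaw":[1,1]}' >/dev/null && python3 g.py .42 &&
python3 -m handwheel '{"travel":[[0,0,0],[0,0,0]],"delta_rot":[[0,0,-0.07],[0,0,0]],"jaw":[1,1]}' >/dev/null && python3 g.py .42 &&
python3 -m handwheel '{"travel":[[0,0,0],[0,0,0]],"delta_rot":[[0,0,-0.07],[0,0,0]],"jaw":[1,1]}' >/dev/null && python3 g.py .42 &&
python3 -m handwheel '{"travel":[[0,0,0],[0,0,0]],"delta_rot":[[0,0,-0.07],[0,0,0]],"jaw":[1,1]}' >/dev/null && python3 g.py .42 &&
python3 -m handwheel '{"travel":[[0,0,0],[0,0,0]],"delta_rot":[[0,0,-0.07],[0,0,0]],"jaw":[1,1]}' >/dev/null && python3 g.py .42 &&
python3 -m handwheel '{"travel":[[0,0,0],[0,0,0]],"delta_rot":[[0,0,-0.07],[0,0,0]],"jaw":[1,1]}' >/dev/null && python3 g.py .42 &&
python3 -m handwheel '{"travel":[[0,0,0],[0,0,0]],"delta_rot":[[0,0,-0.07],[0,0,0]],"jaw":[1,1]}' >/dev/null && python3 g.py .42 &&
python3 -m handwheel '{"travel":[[0,0,0],[0,0,0]],"delta_rot":[[0,0,-0.07],[0,0,0]],"jaw":[1,1]}' >/dev/null && python3 g.py .42 &&
python3 -m handwheel '{"travel":[[0,0,0],[0,0,0]],"delta_rot":[[0,0,-0.07],[0,0,0]],"jaw":[1,1]}' >/dev/null && python3 g.py .42
```

```text
t16.4 yaw 16.09 tz 0.041 F [-5.3  3.3 -5.3] p [553.4  48.4 289.8] w 0.0159 q6 -17.3
t16.6 yaw 12.07 tz 0.009 F [-4.9  4.6 -6.4] p [553.4  48.4 289.8] w 0.0156 q6 -13.3
t16.9 yaw 8.06 tz -0.169 F [-4.5  4.4 -6.5] p [553.5  48.4 289.8] w 0.0160 q6 -9.2
t17.1 yaw 4.04 tz -0.166 F [-3.1  4.3 -6.4] p [553.6  48.4 289.8] w 0.0154 q6 -5.2
t17.2 yaw 0.03 tz -0.147 F [-2.2  4.4 -7.8] p [553.7  48.4 289.8] w 0.0159 q6 -1.2
t17.4 yaw -3.96 tz -0.017 F [-1.7  4.2 -8. ] p [553.8  48.4 289.9] w 0.0157 q6 2.8
t17.6 yaw -7.97 tz 0.207 F [-1.4  4.9 -7.8] p [553.8  48.4 289.8] w 0.0161 q6 6.8
t17.9 yaw -11.95 tz 0.145 F [  0.2   6.1 -10.2] p [553.9  48.4 289.9] w 0.0158 q6 10.8
t18.1 yaw -15.95 tz 0.074 F [  0.    5.4 -10.1] p [553.9  48.3 289.9] w 0.0160 q6 14.8
t18.2 yaw -19.95 tz -0.032 F [  0.6   5.3 -11.8] p [554.   48.3 289.9] w 0.0158 q6 18.8
t18.4 yaw -23.95 tz -0.141 F [  1.6   4.6 -12.3] p [554.1  48.3 289.9] w 0.0160 q6 22.8
t18.6 yaw -27.96 tz -0.195 F [  2.6   4.4 -13.9] p [554.1  48.2 289.9] w 0.0160 q6 26.8
```

```bash
python3 -m handwheel '{"travel":[[0,0,-0.6],[0,0,0]],"delta_rot":[[0,0,-0.07],[0,0,0]],"jaw":[1,1]}' >/dev/null && python3 g.py .42 &&
python3 -m handwheel '{"travel":[[0,0,0],[0,0,0]],"delta_rot":[[0,0,-0.058],[0,0,0]],"jaw":[1,1]}' >/dev/null && python3 g.py .42
python3 - <<'E'
from h import *
a=[]
for i in range(8): snap("top"); a.append(ctrl.sense()["torque"][2])
print(np.mean(a)-float(open("bias").read()))
E
```

```text
t18.9 yaw -31.94 tz -0.154 F [ 2.   4.2 -5. ] p [554.2  48.2 289.8] w 0.0159 q6 30.8
t19.1 yaw -35.23 tz -0.048 F [ 3.9  4.3 -4.8] p [554.2  48.1 289.8] w 0.0158 q6 34.0
-0.021148638724644044
```

```bash
python3 -m handwheel '{"travel":[[0,0,0],[0,0,0],[0,0,0],[0,0,0],[0,0,0]],"delta_rot":[[0,0,0],[0,0,0],[0,0,0],[0,0,0],[0,0,0]],"jaw":[0.4,0.4,0.4,0.4,0.4]}' && python3 g.py .42 &&
python3 -m handwheel '{"travel":[[0,0,20],[0,0,30],[0,0,20],[0,0,0],[-2,-33,0],[-2,-33,0],[-2,-32,0],[-2.5,-32,0],[0,0,0],[0,0,0]],"delta_rot":[[0,0,0],[0,0,0],[0,0,0],[0,0,0],[0,0,0],[0,0,0],[0,0,0],[0,0,0],[0,0,0],[0,0,0]],"jaw":[0.4,0.4,0.4,0.4,1,1,1,1,1,1]}' 15
python3 - <<'E'
from h import *
s=snap("top"); t=snap("scene")
a=cv2.resize(s["pixels"][180:280,265:390,::-1],None,fx=3,fy=3,interpolation=cv2.INTER_CUBIC)
b=cv2.resize(t["pixels"][130:270,200:375,::-1],(375,300),interpolation=cv2.INTER_CUBIC)
cv2.imwrite("pics/c3.png",np.hstack([a,b]))
E
python3 g.py
```

```text
time: 19.95
position: [0.5537, 0.0481, 0.2895]
tcp_rot: [[0.579, 0.815, 0.0], [0.815, -0.579, -0.0], [-0.0, 0.0, -1.0]]
force: [-0.8, 0.0, 0.2]
width: 0.0529
t19.9 yaw -35.38 tz 0.009 F [-0.8  0.   0.2] p [553.7  48.1 289.5] w 0.0529 q6 34.2
time: 20.95
position: [0.545, -0.0823, 0.3588]
tcp_rot: [[0.58, 0.814, -0.001], [0.814, -0.58, 0.0], [-0.0, -0.001, -1.0]]
force: [-0.7, 0.2, -0.0]
width: 0.0095
t21.1 yaw -35.38 tz 0.027 F [ 0.3 -0.   0.2] p [545.1 -81.2 359. ] w 0.0019 q6 20.7
```

View pics/c3.png

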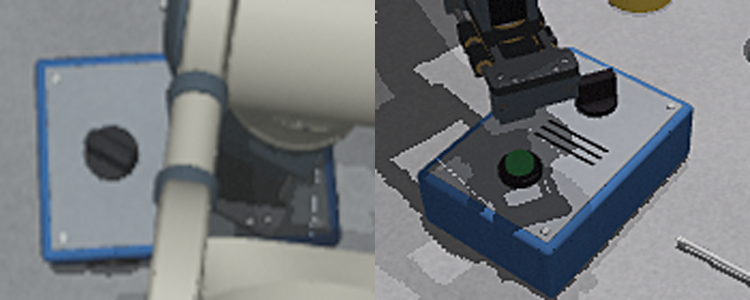

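The selector is free, at the angle where it first stood. The shut fingers are above the green button, so I'll press with a force guard.

```bash
cat > f.py <<'E'
import sys; from station import ctrl
s=ctrl.sense(); print("t%.2f z %.4f Fz %.1f"%(s["time"],s["position"][2],s["force"][2])); sys.exit(abs(s["force"][2])>15)
E
python3 -m handwheel '{"travel":[[0,-1,-20],[0,0,-20],[0,0,-15],[0,0,0],[0,0,0]],"delta_rot":[[0,0,0],[0,0,0],[0,0,0],[0,0,0],[0,0,0]],"jaw":[1,1,1,1,1]}' && python3 f.py &&
python3 -m handwheel '{"travel":[[0,0,-4],[0,0,0]],"delta_rot":[[0,0,0],[0,0,0]],"jaw":[1,1]}' >/dev/null && python3 f.py &&
python3 -m handwheel '{"travel":[[0,0,-2],[0,0,0]],"delta_rot":[[0,0,0],[0,0,0]],"jaw":[1,1]}' >/dev/null && python3 f.py &&
python3 -m handwheel '{"travel":[[0,0,-2],[0,0,0]],"delta_rot":[[0,0,0],[0,0,0]],"jaw":[1,1]}' >/dev/null && python3 f.py &&
python3 -m handwheel '{"travel":[[0,0,-1],[0,0,0]],"delta_rot":[[0,0,0],[0,0,0]],"jaw":[1,1]}' >/dev/null && python3 f.py &&
python3 -m handwheel '{"travel":[[0,0,-1],[0,0,0]],"delta_rot":[[0,0,0],[0,0,0]],"jaw":[1,1]}' >/dev/null && python3 f.py &&
python3 -m handwheel '{"travel":[[0,0,-1],[0,0,0]],"delta_rot":[[0,0,0],[0,0,0]],"jaw":[1,1]}' >/dev/null && python3 f.py &&
python3 -m handwheel '{"travel":[[0,0,-0.5],[0,0,0]],"delta_rot":[[0,0,0],[0,0,0]],"jaw":[1,1]}' >/dev/null && python3 f.py &&
python3 -m handwheel '{"travel":[[0,0,-0.5],[0,0,0]],"delta_rot":[[0,0,0],[0,0,0]],"jaw":[1,1]}' >/dev/null && python3 f.py &&
python3 -m handwheel '{"travel":[[0,0,-0.5],[0,0,0]],"delta_rot":[[0,0,0],[0,0,0]],"jaw":[1,1]}' >/dev/null && python3 f.py &&
python3 -m handwheel '{"travel":[[0,0,-0.5],[0,0,0]],"delta_rot":[[0,0,0],[0,0,0]],"jaw":[1,1]}' >/dev/null && python3 f.py
```

```text
time: 21.55
position: [0.5453, -0.0822, 0.3046]
tcp_rot: [[0.579, 0.816, -0.0], [0.816, -0.579, 0.0], [-0.0, -0.0, -1.0]]
force: [-0.0, 0.3, -0.5]
width: 0.0006
t21.55 z 0.3046 Fz -0.5False
```

```bash
sed -i 's/sys.exit(abs(s\["force"\]\[2\])>15)/sys.exit(int(abs(s["force"][2])>15))/' f.py
python3 -m handwheel '{"travel":[[0,0,-4],[0,0,0]],"delta_rot":[[0,0,0],[0,0,0]],"jaw":[1,1]}' >/dev/null && python3 f.py &&
python3 -m handwheel '{"travel":[[0,0,-2],[0,0,0]],"delta_rot":[[0,0,0],[0,0,0]],"jaw":[1,1]}' >/dev/null && python3 f.py &&
python3 -m handwheel '{"travel":[[0,0,-2],[0,0,0]],"delta_rot":[[0,0,0],[0,0,0]],"jaw":[1,1]}' >/dev/null && python3 f.py &&
python3 -m handwheel '{"travel":[[0,0,-1],[0,0,0]],"delta_rot":[[0,0,0],[0,0,0]],"jaw":[1,1]}' >/dev/null && python3 f.py &&
python3 -m handwheel '{"travel":[[0,0,-1],[0,0,0]],"delta_rot":[[0,0,0],[0,0,0]],"jaw":[1,1]}' >/dev/null && python3 f.py &&
python3 -m handwheel '{"travel":[[0,0,-1],[0,0,0]],"delta_rot":[[0,0,0],[0,0,0]],"jaw":[1,1]}' >/dev/null && python3 f.py &&
python3 -m handwheel '{"travel":[[0,0,-0.5],[0,0,0]],"delta_rot":[[0,0,0],[0,0,0]],"jaw":[1,1]}' >/dev/null && python3 f.py &&
python3 -m handwheel '{"travel":[[0,0,-0.5],[0,0,0]],"delta_rot":[[0,0,0],[0,0,0]],"jaw":[1,1]}' >/dev/null && python3 f.py &&
python3 -m handwheel '{"travel":[[0,0,-0.5],[0,0,0]],"delta_rot":[[0,0,0],[0,0,0]],"jaw":[1,1]}' >/dev/null && python3 f.py &&
python3 -m handwheel '{"travel":[[0,0,-0.5],[0,0,0]],"delta_rot":[[0,0,0],[0,0,0]],"jaw":[1,1]}' >/dev/null && python3 f.py
```

```text
t21.75 z 0.3007 Fz -0.4
t21.95 z 0.2985 Fz -0.6
t22.15 z 0.2964 Fz 3.4
t22.35 z 0.2954 Fz 2.7
t22.55 z 0.2944 Fz 4.8
t22.75 z 0.2934 Fz 4.8
t22.95 z 0.2929 Fz 4.1
t23.15 z 0.2925 Fz 5.4
t23.35 z 0.2921 Fz 6.0
t23.55 z 0.2920 Fz 14.1
```

The button bottomed at z 0.292 with 14 N. Next I'll release it and back away, then check.

```bash
python3 -m handwheel '{"travel":[[0,0,-0.1],[0,0,0],[0,0,4],[0,0,6],[0,0,20],[0,0,30],[0,0,30],[0,0,20],[0,-40,0],[0,-40,0],[0,-40,0],[0,-40,0],[0,-40,0],[0,-40,0],[0,-40,0],[0,0,0],[0,0,0],[0,0,0]],"delta_rot":[[0,0,0],[0,0,0],[0,0,0],[0,0,0],[0,0,0],[0,0,0],[0,0,0],[0,0,0],[0,0,0],[0,0,0],[0,0,0],[0,0,0],[0,0,0],[0,0,0],[0,0,0],[0,0,0],[0,0,0],[0,0,0]],"jaw":[1,1,1,1,1,1,1,1,1,1,1,1,1,1,1,1,1,1]}'
python3 - <<'E'
from h import *
s=snap("top"); t=snap("scene")
for n,q in(("top",s),("scene",t)):
    for c,st in blobs(green(q)):
        if 250<c[0]<370 and c[1]>150: print(n,c,st)
a=cv2.resize(s["pixels"][:,:,::-1],(400,250),interpolation=cv2.INTER_AREA)
b=cv2.resize(t["pixels"][:,:,::-1],(400,250),interpolation=cv2.INTER_AREA)
c=cv2.resize(s["pixels"][190:275,270:385,::-1],(400,296),interpolation=cv2.INTER_CUBIC)
d=cv2.resize(t["pixels"][140:240,220:355,::-1],(400,296),interpolation=cv2.INTER_CUBIC)
cv2.imwrite("pics/end.png",np.vstack([np.hstack([a,b]),np.hstack([c,d])]))
E
```

```text
time: 25.35
position: [0.5451, -0.3621, 0.4012]
tcp_rot: [[0.579, 0.815, -0.001], [0.815, -0.579, 0.001], [0.0, -0.001, -1.0]]
force: [-0.2, -0.4, 0.0]
width: 0.0005
top [351.8 227. ] [347 222  11  11 102]
scene [267.3 205.3] [261 200  13  12 123]
```

View pics/end.png

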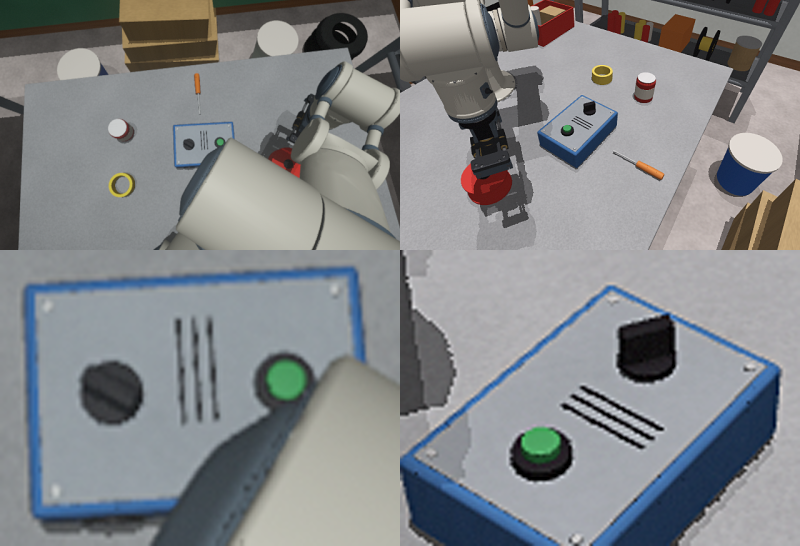

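The button is back up, with the same pixels as before the press. The selector stands alone and the loose things haven't moved. The gripper is high above the reel (fingertips at 0.21 m, reel 0.07 m) and touching nothing, so I'll hand in.

```bash
python3 -c "
from station import ctrl
print(ctrl.finish_job())"
```

```text
the job is handed in; nothing more can be done
None
```

I turned the selector to its end stop, brought it back three clicks, pressed the green start button and handed the job in at about 25 s. No verdict was reported.

- **Anticlockwise to the stop:** It passed three clicks, about 32° apart. At the stop the torque only rose, and my guard ended the turn at 0.55 N m. That is about 0.07 rad of mount twist, below the 0.15 rad that counts as forcing.
- **Clockwise three clicks:** I counted three torque sign reversals from click zero. Before I let go, the remaining torque was about 0.02 N m, so it is resting in the third click. This is the click it started from; the counts in both directions agree.
- **Start button:** It bottomed out after about 6 mm of travel, with the force jumping from 6 to 14 N. The final pictures show it back up at its original pixel position.
- **Other things:** In the final pictures the tape, tin and screwdriver look unmoved. The reel is partly hidden by the arm, but the fingertips stayed about 0.14 m above it. The wrist force reads zero, so the robot is touching nothing.

While gripping the selector there was a side force of up to about 15 N, which I eased with small shifts. My first force-guard script had a bug and stopped the press early, before touching the button; I fixed it and carried on.

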